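# Clear the static from a sample jar and check it over the balance pan

### The job

The white plastic sample jar is charged with static: while it stands in front of the antistatic gun's nozzle, squeeze the gun's trigger all the way in and let it go again. Then carry the jar over the balance's glass draught shield and finish still holding it upright and still over the middle of the weighing pan, about 5 mm above the pan, so that we can see whether the reading stays at zero: do not put it down or let go, and do not touch the balance with anything. Leave the two aluminium tins and the sieve where they are.

Things in the scene. Friction and masses are not known exactly. Their poses are not given: they have to be found in the camera images.
- jar: closed white plastic sample jar with a screw lid, an upright cylinder 46 mm across and 70 mm tall (the ribs on the lid are only for looks), 60 to 130 g; origin at the centre of its underside, z up. It stands on the bench straight ahead of the gun's nozzle.
- gun: grey antistatic pistol clamped on its side in a fixed bench cradle. Axes: x along the barrel towards the nozzle, z up; origin on the bench. In this frame (mm): housing x -110 to 15, y -64 to -26, up to z 62; two straps over it reach z 78. Nozzle tip at x 50, y -45, z 45, aimed along +x at the jar, which stands at about x 105 to 120, y -50 to -40.
- grip_back (a point): centre of the back face of the gun's fixed hand grip, at x -92, y 20, z 45 in the gun's frame (mm). The grip stands out level from the housing towards +y: x -92 to -60, y -26 to 79, z 29 to 61. The trigger lies on its +x side.
- trigger (a joint): the gun's sprung bare-metal trigger, a bar 18 mm tall (z 36 to 54 in the gun's frame) and 11 mm thick, from y -22 to 41, hinged about the vertical at x -45, y -22, beside the housing: 0 rad at rest, 0.30 rad fully squeezed at its stop, growing as it swings towards the grip (-x); it springs back. Pressed 42 mm from the hinge it takes about 3 N at first and 10 N at the stop.
- trigger_face (a point): middle of the trigger's front face where it is pressed, moving with it, z 45: at rest x -33, y 19, fully squeezed x -46, y 20 in the gun's frame (mm). From the grip's back to here it measures 59 mm at rest and 46 mm squeezed, so two fingers from above can close on both, as a hand does.
- balance: white precision balance, fixed, 205 mm wide, 310 mm deep, its sloping display console towards its own -x. Origin on the bench under the pan's centre. The open-topped square draught shield of clear panes with white corner posts and top rim is centred on the pan: 156 mm clear inside, 176 mm outside, sides along the balance's x and y, rim 145 mm above the bench, floor at 70 mm.
- pan_top (a point): centre of the top face of the round steel weighing pan, 90 mm across, 80 mm above the bench.
- tin_a: round aluminium moisture tin, 61 mm across and 32 mm tall, loose, to be left alone; origin at the centre of its underside.
- tin_b: a second tin like it, to be left alone; origin at the centre of its underside.
- sieve: round steel test sieve, 100 mm across and 45 mm tall, loose, to be left alone; origin at the centre of its underside.
Things that resemble listed ones, but are neither listed nor needed, are in the scene too. Leave any blue or pink look-alike of the jar alone.

How it is judged:
By the outcome, as a careful person would: the job done as asked, in the order asked, and still so for the second after the job is handed in, while the arm keeps its last pose, push and grip.
It also fails if it takes over 54 s, if anything falls off the work surface, if the arm or the gripper's body presses on something with over 40 N, if the wrist force passes 120 N, or if a joint passes its speed limit or range.

### The arm

A 6-joint arm with a two-finger parallel gripper is mounted at the origin on the work surface. World frame = base frame: x ahead of the robot, y to its left, z up, the work surface at z = 0. Lengths are in mm, angles in rad, forces in N, time in s.
With the tool pointing down it reaches from about 400 to 925 mm from the base axis. Payload 12.5 kg.
Tool frame: the origin (TCP) lies between the finger pads; the fingertips stand 11 mm ahead of it and the grasp point (between the pads) lies 8 mm behind it (env.tip_extent is the distance from the TCP to the fingertips, in mm); x points along the fingers, z is the direction in which the jaws open and shut, and the axes are right-handed (so a half turn about x gives the same grasp; the last joint's range is limited). The gripper opens to 95 mm and grips with 3 to 60 N. Pads are 20 mm wide; open, the fingers measure 119 mm over their backs; the gripper's body (75 mm by 180 mm) begins 59 mm behind the grasp point.
Start: joints at [-0.106, 0.491, 1.559, -0, 1.092, -0.106], TCP at [625.016, 0.021, 225.661] pointing down, gripper open.
Joint ranges: [-3.1, 3.1], [-0.84, 2.19], [0.05, 2.79], [-1.13, 4.28], [0.06, 2.93], [-2.69, 2.69]. Speed limits (rad/s): [2.22, 2.22, 2.79, 3.14, 3.14, 3.14].

### API

Orientations are given as [roll, pitch, yaw] about the fixed x, y, z axes, in that order (R = Rz(yaw) Ry(pitch) Rx(roll)).
In Python, from cell import status, imaging, env gives the robot as it stands. The module is installed in compiled form; this text tells all that it offers.
- The arm moves only by the tool apply_moves, never from a script. Its argument "increments" is a list of rows, each a list of 5 numbers: the closure, from 0 (fully open) to 1 (shut), then the shift along the tool's x, y, z in mm, then the turn about the tool's x in degrees. A call has 1 to 10 rows; each row shifts and turns the commanded pose from where the row before left it, along the tool's axes as they then stand; what a row does not reach is not made up. A row lasts 1/10 s, in which the tool goes at most 50 mm and 8.59 degrees, less where a joint would pass 70% of its speed; a pose out of reach is approached as far as the arm can. A call with a gripper value outside its range is refused whole. The fingers move at their own pace and stop on an object; the grip force is fixed at half the most. Time passes only in rows, so rows that do not move let the fingers close. It gives the time, the measured TCP pose, the force and the opening at its end, in the units of the state.
- status.state(): the state, without advancing time (a new reading comes with each control period).
- imaging.read_camera(name): name is "scene" or "side" or "wrist"; returns a dict with "pixels" (480x640x3 uint8, red, green, blue), "fovy" (degrees; the focal length in pixels is half the picture's height over the tangent of half this angle, whatever the lens; pixels are square), "cx", "cy" (the principal point, pixels), "R" (3x3) and "t" (3): a world point X has camera coordinates R X + t. Camera axes: x right, y down, z forward; pixel columns grow to the right and rows downward; lengths in mm; the calibration is good to about 2 mm. A picture is of the moment at which its call begins. There is no depth.
- env.job_done(): hands the job in, once; it reports no verdict.
The state is a dict: "t": time; "joints": joint angles; "qvel": joint speeds; "tau": joint torques, N m; "eef_pos": TCP position; "tcp_rot": TCP orientation; "ft_force": force on the tool from outside, world axes, zero at the start; "moment": the same for the moment, N m; "opening": opening from 0.0 (shut) to 1.0 (fully open).
Only numpy, scipy, OpenCV 4.12 (cv2) and the standard library are available. Lean on these libraries where they do the work, as an engineer would, in place of code of your own. Each camera call takes 0.05 s, during which the arm holds its last target. There are 200 camera calls.

## Working session

There is one attempt and no reset: what is moved stays moved. The work goes in short steps, Python scripts to look and compute and a tool call to move; the robot and the scene stay as the last step left them, time stands still between calls to the robot, and variables do not carry over. Pictures are saved under pics/ and viewed, about 8 in all and at most 12, crops included, and the job is handed in when it is done.

Besides the shell and the picture viewer there is one more tool, called after ">>>" by a JSON object that holds its "op" and its "data", one argument or row to a line. apply_moves: Moves the arm, as the interface text tells. Its arguments: {"type":"object","properties":{"increments":{"type":"array"}},"required":["increments"]}

```bash
mkdir -p pics; cat > h.py <<'E'
import numpy as np, cv2
from cell import status, imaging, env
def cam(n,f=None):
    c=imaging.read_camera(n)
    if f: cv2.imwrite('pics/'+f,c['pixels'][:,:,::-1])
    return c
def foc(c): return 240/np.tan(np.radians(c['fovy'])/2)
def ray(c,u,v):
    R=np.array(c['R']);t=np.array(c['t']);f=foc(c)
    return -R.T@t, R.T@np.array([(u-c['cx'])/f,(v-c['cy'])/f,1.])
def onz(c,u,v,z):
    o,d=ray(c,u,v); return o+d*(z-o[2])/d[2]
def proj(c,X):
    p=np.array(c['R'])@np.array(X,float)+np.array(c['t']); f=foc(c)
    return f*p[0]/p[2]+c['cx'],f*p[1]/p[2]+c['cy']
E
python3 - <<'E'
from h import *
for n in('scene','side','wrist'):
    c=cam(n,n+'1.png'); print(n,c['fovy'],c['cx'],c['cy'],(-np.array(c['R']).T@c['t']).round(),np.array(c['R']).round(3).tolist())
print(status.state())
E
```

```text
scene 53.459266292141784 320.44516206375886 238.22567067194257 [1187.   17.  680.] [[-0.004, 1.0, 0.006], [0.698, 0.007, -0.716], [-0.716, 0.001, -0.698]]
side 48.568631904733216 318.6346213918199 243.79782617661118 [ 452. -623.  730.] [[0.979, -0.201, 0.019], [-0.131, -0.705, -0.697], [0.154, 0.68, -0.717]]
wrist 64.51605301303134 320.8060204290207 239.80500565247797 [625.  80. 384.] [[1.0, -0.0, -0.001], [-0.0, -0.959, 0.282], [-0.001, -0.282, -0.959]]
{'t': 0.15, 'joints': array([-1.05612986e-01,  4.91441694e-01,  1.55927228e+00,  3.09555790e-05,
        1.09168524e+00, -1.05587606e-01]), 'qvel': array([ 0.00133172,  0.00055229, -0.0037072 ,  0.00094951, -0.00063277,
       -0.00067126]), 'tau': array([ 3.16444048e-04, -6.12899423e+01, -2.58276522e+01,  6.91918633e-02,
        4.73701756e-02, -5.07232733e-05]), 'eef_pos': array([6.24855557e+02, 3.71254507e-02, 2.25195987e+02]), 'tcp_rot': array([3.00197395, 1.5699893 , 3.00193429]), 'ft_force': array([ 0.12808658,  0.54325945, -0.52715311]), 'moment': array([ 0.04819759, -0.01005616, -0.03762323]), 'opening': 1.0004325468081348}
```

View pics/scene1.png

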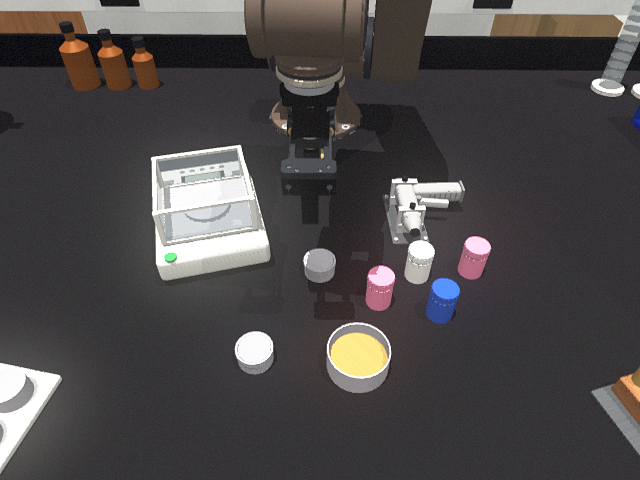

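View pics/side1.png

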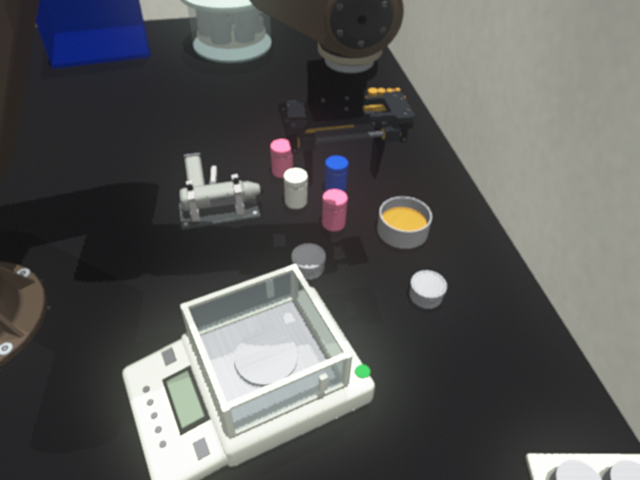

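Scene view: the gun is at about (408,210) with its grip towards +y, the white jar at (419,262), pink jars at (380,288) and (474,258), a blue jar at (442,301), and the balance at (207,205). Next I'll zoom in on the gun and the balance.

```bash
python3 - <<'E'
import cv2,numpy as np
a=cv2.imread('pics/scene1.png');b=cv2.imread('pics/side1.png')
r=lambda i,x,y,w,h,s:cv2.resize(i[y:y+h,x:x+w],None,fx=s,fy=s,interpolation=cv2.INTER_CUBIC)
A=r(a,375,165,100,125,4); B=r(b,170,140,150,100,4)[:, :]
C=r(a,145,140,130,140,4)
cv2.imwrite('pics/z1.png',np.hstack([A[:, :],np.pad(B,((0,100),(0,0),(0,0)))[:500,:400]]))
D=r(b,175,255,190,190,3)
cv2.imwrite('pics/z2.png',np.hstack([cv2.resize(C,(390,420)),np.zeros((420,5,3),np.uint8),cv2.resize(D,(405,420))])[:, :800])
E
```

```text
(no output)
```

View pics/z1.png

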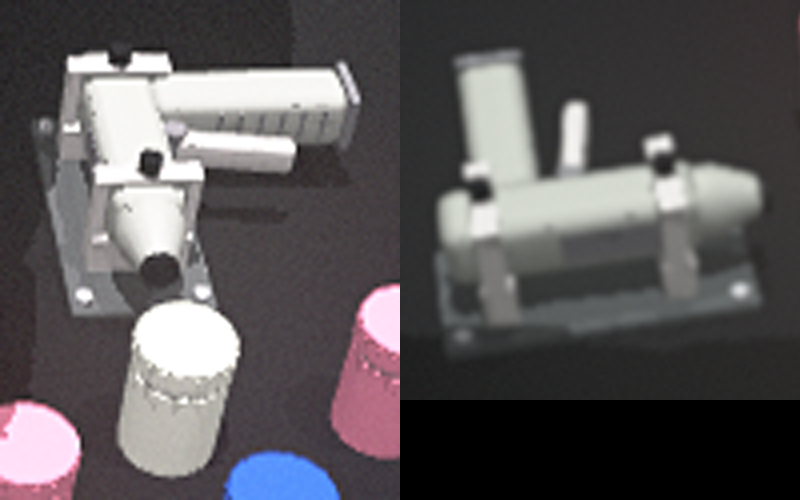

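View pics/z2.png

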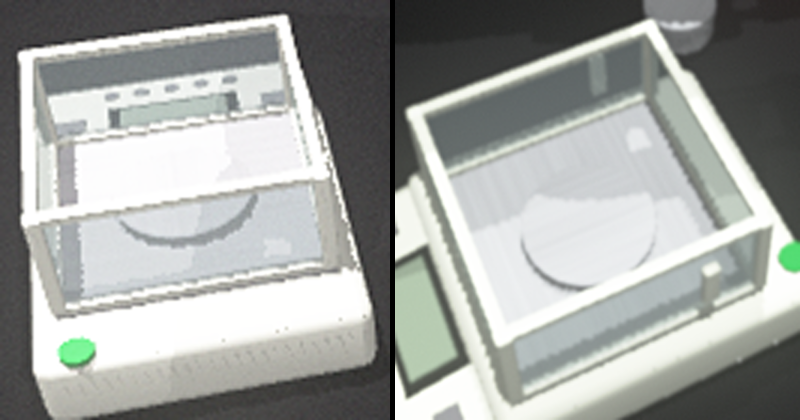

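```bash
cat > m.py <<'E'
from h import *
S=cam('scene');D=cam('side')
s=lambda u,v:(375+u/4,165+v/4); d=lambda u,v:(170+(u-400)/4,140+v/4)
P=lambda n,c,p,z:print(n,onz(c,*p,z).round(1)[:2])
A=[onz(S,*p,145)[:2] for p in [(151.7,157.3),(240.7,145),(254.3,198.3),(152.3,212.7)]]
B=[onz(D,*p,145)[:2] for p in [(181.1,303.9),(295.6,264),(351,354.5),(225.7,411.1)]]
for n,Q in(('scene',A),('side',B)):
    r=cv2.minAreaRect(np.array(Q,np.float32));print(n,np.round(Q,1).tolist(),np.mean(Q,0).round(1),r)
P('jartop S',S,s(186,340),70);P('nozzle S',S,s(160,266),45);P('nozzle D',D,d(760,195),45)
P('knob rear S',S,s(120,62),74);P('knob front S',S,s(150,160),74)
P('strap rear topL,R S',S,s(70,57),78);P('',S,s(170,57),78);P('strap front S',S,s(95,170),78);P('',S,s(203,165),78)
for q in[(455,58),(523,52),(460,72),(478,175),(522,66),(535,165)]:P('grip D%s'%(q,),D,d(*q),61)
P('cap S',S,s(338,62),61);P('cap S',S,s(357,97),61);P('grip back edge S',S,s(165,75),61)
P('trig end S',S,s(295,140),54);P('trig D',D,d(575,102),54)
for n,c in(('S',S),('D',D)):
    hsv=cv2.cvtColor(c['pixels'],cv2.COLOR_RGB2HSV)
    m=((hsv[...,1]<60)&(hsv[...,2]>110)).astype(np.uint8)
    _,_,st,ce=cv2.connectedComponentsWithStats(m)
    for a,b in zip(st,ce):
        if 300<a[4]<6000: print(n,a,b.round(1),onz(c,*b,35).round(1)[:2])
E
python3 m.py
```

```text
scene [[415.9, -311.0], [371.0, -143.8], [538.4, -99.2], [578.5, -268.2]] [ 476.  -205.6] ((477.0754089355469, -205.38973999023438), (173.22769165039062, 173.62124633789062), 14.913750648498535)
side [[368.5, -145.7], [535.7, -101.9], [578.6, -268.2], [415.6, -315.2]] [ 474.6 -207.8] ((475.2667236328125, -207.3187255859375), (172.81417846679688, 175.9213409423828), 15.530656814575195)
jartop S [589.5 198.8]
nozzle S [514.9 201.1]
nozzle D [514.8 198.7]
knob rear S [391.1 193.2]
knob front S [469.8 198.2]
strap rear topL,R S [392.3 166.5]
 [391.8 218.6]
strap front S [482.3 169.3]
 [478.  222.4]
grip D(455, 58) [371.5 317.4]
grip D(523, 52) [406.4 316.5]
grip D(460, 72) [373.7 304.8]
grip D(478, 175) [379.9 219.1]
grip D(522, 66) [405.3 304.4]
grip D(535, 165) [407.6 221.9]
cap S [372.7 313.3]
cap S [402.5 317.1]
grip back edge S [385.  219.4]
trig end S [429.5 281. ]
trig D [429.9 278.4]
S [265   0  78  19 827] [306.1   6.8] [-754.6  -42.4]
S [ 425    0  215   44 4676] [526.9  14.9] [-685.3  789.3]
S [ 591   42   45   55 1124] [613.8  72.6] [-204.1  905.9]
S [276  67  67  28 703] [30
[... 157 characters left out ...]
8] [319.1 264.7] [594.8  15.4]
S [369 266  26  20 340] [382.5 276.4] [622.1 129.4]
S [ 327  322   65   71 1787] [357.7 359.7] [792.2  75.9]
S [ 234  331   40   44 1351] [254.2 351.8] [779.4 -84.6]
S [   0  363   62  111 3636] [ 21.  403.9] [ 867.2 -407.6]
S [ 592  385   48   70 1154] [619.1 414.8] [878.  440.2]
D [ 139    0  132   62 4677] [215.2  25.6] [479.  990.4]
D [ 180  153   80   67 2009] [211.4 186.2] [420.2 236.1]
D [283 167  25  42 863] [295.5 186.7] [587.4 204.2]
D [379 196  54  38 430] [404.7 212.7] [782.5  89.2]
D [410 270  37  30 852] [428.4 284.1] [766.2 -91.1]
D [ 166  371   39   58 1299] [184.8 399.2] [ 353.7 -228.3]
D [ 526  453  114   27 2923] [583.7 465.6] [ 861.3 -423.3]
```

```bash
cat >> h.py <<'E'
from scipy.spatial.transform import Rotation as Ro
def go(target,jawyaw=None):
    """tool-frame shift to target TCP (after turning), and turn deg needed"""
    s=status.state(); R=Ro.from_euler('xyz',s['tcp_rot']).as_matrix(); out=0
    if jawyaw is not None:
        z=R[:,2]; a=np.arctan2(z[1],z[0]); e=(a-jawyaw+np.pi/2)%np.pi-np.pi/2
        out=np.degrees(e); R=R@Ro.from_euler('x',out,degrees=True).as_matrix()
        if abs(R[1,2]*np.cos(jawyaw)-R[0,2]*np.sin(jawyaw))>.02: print('sign wrong?',R)
    print('t',round(s['t'],2),'pos',s['eef_pos'].round(1),'j6',s['joints'][5].round(2),'turn',np.round(out,2),'shift',(R.T@(np.array(target)-s['eef_pos'])).round(1),'F',s['ft_force'].round(1),'op',round(s['opening'],3))
    print(R.round(3).tolist())
E
python3 - <<'E'
from h import *
go((396.5,258.5,160),0.05)
E
```

```text
t 0.25 pos [624.9   0.  225.4] j6 -0.11 turn -2.86 shift [  65.5  269.5 -215.2] F [ 0.9 -0.3  0.6] op 0.998
[[-0.001, -0.05, 0.999], [0.0, 0.999, 0.05], [-1.0, 0.0, -0.001]]
```

>>> {"op": "apply_moves", "data": {
  "increments": [
    [0,4.5,27,-21.5,-2.86],
    [0,4.5,27,-21.5,0],
    [0,4.5,27,-21.5,0],
    [0,4.5,27,-21.5,0],
    [0,4.5,27,-21.5,0],
    [0,4.5,27,-21.5,0],
    [0,4.5,27,-21.5,0],
    [0,4.5,27,-21.5,0],
    [0,4.5,27,-21.5,0],
    [0,4.5,27,-21.5,0]
  ]
}}

```text
t: 1.25
eef_pos: [397.1, 260.9, 180.6]
tcp_rot: [0.26, 1.57, 0.31]
ft_force: [0.4, 0.7, 0.7]
opening: 0.998
```

>>> {"op": "apply_moves", "data": {
  "increments": [
    [0,0,0,0,0],
    [0,0,0,0,0]
  ]
}}

```text
t: 1.45
eef_pos: [398.0, 260.4, 180.8]
tcp_rot: [-0.107, 1.57, -0.055]
ft_force: [0.7, -0.0, -1.0]
opening: 0.998
```

```bash
python3 - <<'E'
from h import *
go((396.5,258.5,160),0.05)
c=cam('wrist','w2.png')
R=Ro.from_euler('z',.05).as_matrix()
im=c['pixels'][:,:,::-1].copy()
for p in[(-92,79,61),(-60,79,61),(-92,-26,61),(-60,-26,61),(-33,19,45),(-39.5,41,54),(-50.5,41,54),(50,-45,45)]:
    u=proj(c,R@np.array(p)+[466,242,0]);print(p,np.round(u)); cv2.circle(im,tuple(int(v) for v in u),3,(0,0,255),-1)
cv2.imwrite('pics/w2o.png',im)
E
```

```text
t 1.45 pos [398.  260.4 180.8] j6 0.39 turn 0.1 shift [20.7 -1.8 -1.6] F [ 0.7 -0.  -1. ] op 0.998
[[0.0, -0.05, 0.999], [-0.0, 0.999, 0.05], [-1.0, -0.0, 0.0]]
(-92, 79, 61) [286. 161.]
(-60, 79, 61) [330. 161.]
(-92, -26, 61) [289. 295.]
(-60, -26, 61) [329. 295.]
(-33, 19, 45) [363. 235.]
(-39.5, 41, 54) [356. 211.]
(-50.5, 41, 54) [342. 211.]
(50, -45, 45) [458. 308.]
```

View pics/w2o.png

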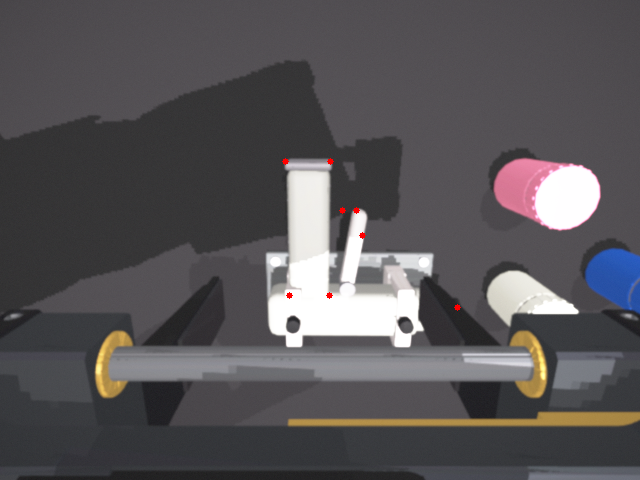

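The wrist view shows the grip from (288,165) to (330,290) and the trigger from (347,290) to (360,212). Both match the fitted gun pose to about 1 mm, so I'll descend astride them.

>>> {"op": "apply_moves", "data": {
  "increments": [
    [0,20,-1.8,-1.6,0.1],
    [0,20,0,0,0],
    [0,20,0,0,0],
    [0,20,0,0,0],
    [0,20,0,0,0],
    [0,20,0,0,0],
    [0,16,0,0,0],
    [0,8,0,0,0],
    [0,0,0,0,0]
  ]
}}

```text
t: 2.4
eef_pos: [397.0, 257.5, 35.9]
tcp_rot: [-2.712, 1.569, -2.665]
ft_force: [0.6, 0.4, -0.4]
opening: 1.0
```

```bash
python3 - <<'E'
from h import *
go((396.5,258.5,37),0.05)
E
```

```text
t 2.4 pos [397.  257.5  35.9] j6 0.39 turn -0.18 shift [-1.1  1.  -0.4] F [ 0.6  0.4 -0.4] op 1.0
[[-0.001, -0.05, 0.999], [-0.001, 0.999, 0.05], [-1.0, -0.001, -0.001]]
```

>>> {"op": "apply_moves", "data": {
  "increments": [
    [0.3,0,0,0,0],
    [0.3,0,0,0,0],
    [0.35,0,0,0,0],
    [0.35,0,0,0,0],
    [0.4,0,0,0,0],
    [0.4,0,0,0,0],
    [0.4,0,0,0,0]
  ]
}}

```text
t: 3.1
eef_pos: [398.1, 259.0, 37.2]
tcp_rot: [0.396, 1.567, 0.444]
ft_force: [5.5, 3.8, 0.3]
opening: 0.601
```

>>> {"op": "apply_moves", "data": {
  "increments": [
    [0.45,0,0,0,0],
    [0.45,0,0,0,0],
    [0.48,0,0,0,0],
    [0.48,0,0,0,0],
    [0.5,0,0,0,0],
    [0.5,0,0,0,0]
  ]
}}

```text
t: 3.7
eef_pos: [396.4, 259.0, 37.1]
tcp_rot: [0.966, 1.57, 1.015]
ft_force: [-5.9, 10.6, 5.2]
opening: 0.499
```

>>> {"op": "apply_moves", "data": {
  "increments": [
    [0.53,0,0,0,0],
    [0.53,0,0,0,0],
    [0.56,0,0,0,0],
    [0.6,0,0,0,0],
    [0.6,0,0,0,0],
    [0.6,0,0,0,0]
  ]
}}

```text
t: 4.3
eef_pos: [395.8, 259.0, 37.1]
tcp_rot: [2.12, 1.57, 2.169]
ft_force: [-8.3, 12.3, 6.8]
opening: 0.49
```

```bash
python3 - <<'E'
from h import *
go((396.5,258.5,37),0.05)
c=cam('wrist','w3.png')
E
```

```text
t 4.3 pos [395.8 259.   37.1] j6 0.39 turn -0.04 shift [ 0.1 -0.5  0.7] F [-8.3 12.3  6.8] op 0.49
[[-0.0, -0.05, 0.999], [0.001, 0.999, 0.05], [-1.0, 0.001, -0.0]]
```

View pics/w3.png

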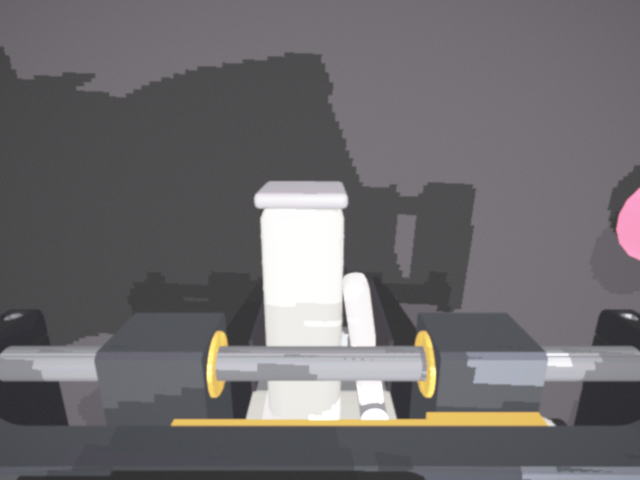

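The trigger now leans towards the grip (tip near (355,280)) and the jaws have stopped at 46.5 mm, against an expected 46 mm. I'll press at full closure briefly to confirm the stop, then release.

>>> {"op": "apply_moves", "data": {
  "increments": [
    [0.8,0,0,0,0],
    [1,0,0,0,0],
    [1,0,0,0,0],
    [1,0,0,0,0],
    [1,0,0,0,0],
    [1,0,0,0,0]
  ]
}}

```text
t: 4.95
eef_pos: [395.8, 259.0, 37.1]
tcp_rot: [2.262, 1.57, 2.312]
ft_force: [-7.5, 12.5, 7.2]
opening: 0.492
```

>>> {"op": "apply_moves", "data": {
  "increments": [
    [0.4,0,0,0,0],
    [0.2,0,0,0,0],
    [0,0,0,0,0],
    [0,0,0,0,0],
    [0,0,0,0,0],
    [0,0,0,0,0],
    [0,0,0,0,0],
    [0,0,0,0,0]
  ]
}}

```text
t: 5.75
eef_pos: [396.5, 258.2, 36.6]
tcp_rot: [-2.719, 1.57, -2.671]
ft_force: [0.5, 0.1, -0.1]
opening: 1.001
```

>>> {"op": "apply_moves", "data": {
  "increments": [
    [0,-15,0,0,0],
    [0,-30,0,0,0],
    [0,-30,0,0,0],
    [0,-30,0,0,0],
    [0,-30,0,0,0],
    [0,-28,0,0,0],
    [0,0,-10,25,0],
    [0,0,-10,25,0],
    [0,0,-10,25,0],
    [0,0,0,0,0]
  ]
}}

```text
t: 6.75
eef_pos: [475.2, 231.0, 199.4]
tcp_rot: [0.018, 1.57, 0.064]
ft_force: [0.0, -0.3, 0.2]
opening: 0.999
```

```bash
python3 - <<'E'
from h import *
S=cam('scene');D=cam('side');c=cam('wrist','w4.png')
def tri(a,b):
    (o1,d1),(o2,d2)=ray(S,*a),ray(D,*b)
    A=np.stack([d1,-d2],1);k=np.linalg.lstsq(A,o2-o1,rcond=None)[0]
    p,q=o1+d1*k[0],o2+d2*k[1];return ((p+q)/2).round(1),np.linalg.norm(p-q).round(1)
# body silhouettes: centroid ray crossing at z~35
for n,c1 in(('S',S),('D',D)):
    h=cv2.cvtColor(c1['pixels'],cv2.COLOR_RGB2HSV)
    pink=((h[...,0]>160)&(h[...,1]>60)&(h[...,2]>90));blue=((h[...,0]>105)&(h[...,0]<130)&(h[...,1]>120)&(h[...,2]>80))
    for k,m in(('pink',pink),('blue',blue)):
        m=cv2.morphologyEx(m.astype(np.uint8),cv2.MORPH_CLOSE,np.ones((5,5)))
        _,_,st,ce=cv2.connectedComponentsWithStats(m)
        for a,b in zip(st[1:],ce[1:]):
            if 200<a[4]<3000:
                b=(a[0]+a[2]/2,a[1]+a[3]/2); print(n,k,a,onz(c1,*b,35).round()[:2])
print(proj(S,(588.5,201,70)),proj(D,(588.5,201,70)))
E
```

```text
S pink [457 236  35  44 744] [575. 305.]
S pink [365 265  31  46 732] [649. 123.]
S blue [ 426  278   34   46 1173] [677. 228.]
D pink [270 138  24  40 754] [575. 304.]
D pink [322 189  27  43 968] [651. 120.]
D blue [325 155  24  35 695] [681. 235.]
(np.float64(422.6404045146734), np.float64(249.61428139213663)) (np.float64(296.13978050115617), np.float64(174.01080352050084))
```

View pics/w4.png

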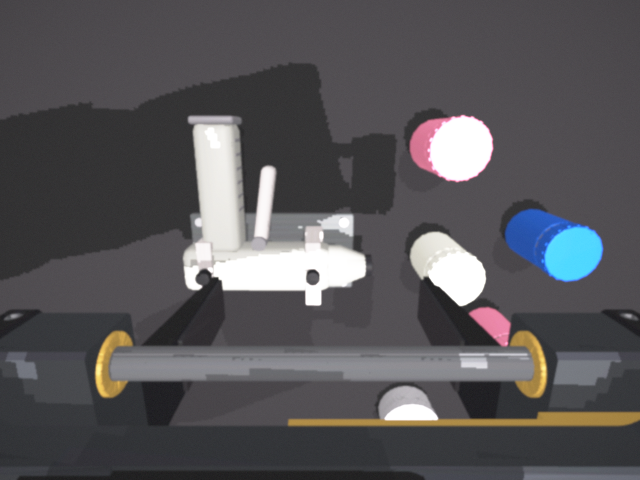

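```bash
python3 - <<'E'
from h import *
c=cam('wrist');D=cam('side');S=cam('scene')
print('D',onz(D,295.5,188,35)[:2].round(1))
h=cv2.cvtColor(c['pixels'],cv2.COLOR_RGB2HSV)
m=((h[...,1]<60)&(h[...,2]>120)).astype(np.uint8); m[:,:400]=0;m[310:]=0
_,_,st,ce=cv2.connectedComponentsWithStats(m)
for a,b in zip(st[1:],ce[1:]):
    if a[4]>300: print(a,b,onz(c,a[0]+a[2]/2,a[1]+a[3]/2,35)[:2].round(1))
print('lid',onz(c,457,277,70)[:2].round(1))
m=S['pixels'].min(2)>110; sub=m[240:290,395:445]
for r in range(245,285,6): 
    k=np.flatnonzero(m[r,395:445]); print(r,k.min()+395,k.max()+395)
go((588,201,120),.05)
E
```

```text
D [586.7 200.2]
[ 429  116   64   65 3120] [460.93525641 148.63205128] [585. 301.]
[ 410  232   77   75 3590] [448.67966574 266.77548747] [589.9 194.3]
lid [584.6 200.9]
245 409 431
251 408 434
257 407 433
263 406 431
269 405 429
275 405 428
281 409 425
t 7.05 pos [472.2 232.1 199.7] j6 0.28 turn -0.06 shift [ 79.7 -36.9 114.1] F [ 0.5 -0.5  0.6] op 0.997
[[-0.0, -0.05, 0.999], [-0.0, 0.999, 0.05], [-1.0, -0.0, -0.0]]
```

>>> {"op": "apply_moves", "data": {
  "increments": [
    [0.1,10,-9.5,28.4,0],
    [0.2,20,-9.5,28.4,0],
    [0.22,25,-9.4,28.4,0],
    [0.22,25,-9.5,28.4,0],
    [0.22,0,0,0,0],
    [0.22,0,0,0,0]
  ]
}}

```text
t: 7.65
eef_pos: [587.7, 199.6, 119.1]
tcp_rot: [-3.004, 1.569, -2.956]
ft_force: [-0.5, -0.1, 0.1]
opening: 0.781
```

```bash
python3 - <<'E'
from h import *
go((587.5,200.2,42),.05)
c=cam('wrist','w5.png')
for x,y in((587.5,200.2),): print(proj(c,(x,y,70)),proj(c,(x,y,0)))
E
```

```text
t 7.65 pos [587.7 199.6 119.1] j6 0.17 turn -0.11 shift [77.1  0.7 -0. ] F [-0.5 -0.1  0.1] op 0.781
[[-0.002, -0.05, 0.999], [-0.0, 0.999, 0.05], [-1.0, -0.0, -0.002]]
(np.float64(320.3185750810367), np.float64(269.74628104013834)) (np.float64(320.5990279896777), np.float64(236.80837945606893))
```

View pics/w5.png

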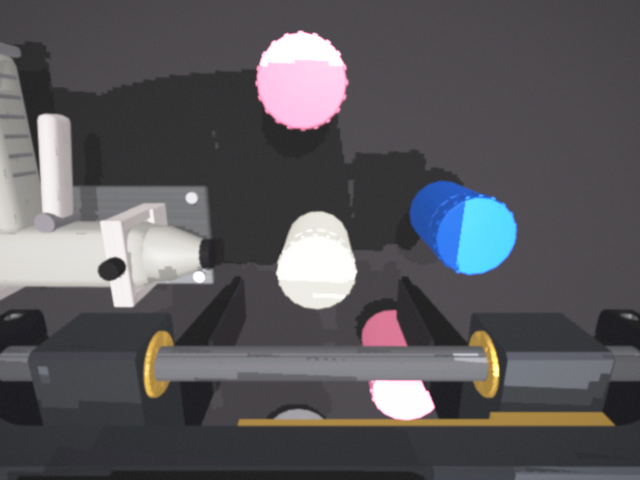

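The lid centre is at about (317,268), 3 px from the prediction, so the jar is centred between the jaws. Descending now.

>>> {"op": "apply_moves", "data": {
  "increments": [
    [0.22,15,1,-1.5,0],
    [0.22,15,0,0,0],
    [0.22,15,0,0,0],
    [0.22,15,0,0,0],
    [0.22,12,0,0,0],
    [0.22,5,0,0,0],
    [0.22,0,0,0,0],
    [0.4,0,0,0,0],
    [0.45,0,0,0,0],
    [0.5,0,0,0,0]
  ]
}}

```text
t: 8.7
eef_pos: [587.0, 200.4, 43.2]
tcp_rot: [0.138, 1.57, 0.186]
ft_force: [-0.4, -0.8, -0.3]
opening: 0.584
```

>>> {"op": "apply_moves", "data": {
  "increments": [
    [0.7,0,0,0,0],
    [1,0,0,0,0],
    [1,0,0,0,0],
    [1,0,0,0,0],
    [1,0,0,0,0],
    [1,0,0,0,0]
  ]
}}

```text
t: 9.3
eef_pos: [586.8, 200.4, 42.9]
tcp_rot: [0.095, 1.571, 0.143]
ft_force: [-1.8, -0.8, 5.6]
opening: 0.478
```

>>> {"op": "apply_moves", "data": {
  "increments": [
    [1,-5,0,0,0],
    [1,-15,0,0,0],
    [1,-25,0,0,0],
    [1,-25,0,0,0],
    [1,-25,0,0,0],
    [1,-25,0,0,0],
    [1,-25,0,0,0],
    [1,-25,0,0,0],
    [1,-15,0,0,0],
    [1,0,0,0,0]
  ]
}}

```text
t: 10.3
eef_pos: [587.4, 200.5, 230.8]
tcp_rot: [0.166, 1.566, 0.214]
ft_force: [-0.1, 0.0, -0.6]
opening: 0.478
```

```bash
python3 - <<'E'
from h import *
go((476.2,-206,232),.05)
E
```

```text
t 10.3 pos [587.4 200.5 230.8] j6 0.17 turn -0.1 shift [  -2.2 -400.5 -131.4] F [-0.1  0.  -0.6] op 0.478
[[0.005, -0.05, 0.999], [0.001, 0.999, 0.05], [-1.0, 0.001, 0.005]]
```

>>> {"op": "apply_moves", "data": {
  "increments": [
    [1,0,-5,-1.6,0],
    [1,0,-10,-3.3,0],
    [1,0,-15,-4.9,0],
    [1,0,-20,-6.6,0],
    [1,0,-25,-8.2,0],
    [1,0,-25,-8.2,0],
    [1,0,-25,-8.2,0],
    [1,0,-25,-8.2,0],
    [1,0,-25,-8.2,0],
    [1,0,-25,-8.2,0]
  ]
}}

```text
t: 11.3
eef_pos: [529.6, -4.5, 227.1]
tcp_rot: [3.103, 1.57, -3.133]
ft_force: [-0.4, -1.1, -0.9]
opening: 0.476
```

>>> {"op": "apply_moves", "data": {
  "increments": [
    [1,0,-25,-8.2,0],
    [1,0,-25,-8.2,0],
    [1,0,-25,-8.2,0],
    [1,0,-25,-8.2,0],
    [1,0,-25,-8.2,0],
    [1,0,-25,-8.2,0],
    [1,0,-20,-6.6,0],
    [1,0,-15,-4.9,0],
    [1,0,-10,-3.3,0],
    [1,0,-5,-1.6,0]
  ]
}}

```text
t: 12.3
eef_pos: [474.1, -206.5, 227.3]
tcp_rot: [2.523, 1.57, 2.57]
ft_force: [0.0, 0.1, -0.7]
opening: 0.481
```

>>> {"op": "apply_moves", "data": {
  "increments": [
    [1,0,0,0,0],
    [1,0,0,0,0]
  ]
}}

```text
t: 12.5
eef_pos: [474.9, -205.1, 227.5]
tcp_rot: [2.115, 1.571, 2.163]
ft_force: [-0.0, 0.4, -0.8]
opening: 0.478
```

```bash
python3 - <<'E'
from h import *
go((475.8,-206,230),.05)
S=cam('scene','s6.png');D=cam('side','d6.png')
a=cv2.imread('pics/s6.png')[90:290,120:290];b=cv2.imread('pics/d6.png')[200:460,120:390]
cv2.imwrite('pics/z6.png',np.hstack([cv2.resize(a,(382,450)),cv2.resize(b,(416,400))[:, :].copy().__class__((0,)) if 0 else cv2.resize(b,(415,450))]))
E
```

```text
t 12.5 pos [ 474.9 -205.1  227.5] j6 -0.58 turn -0.1 shift [-2.5 -0.9  0.9] F [-0.   0.4 -0.8] op 0.478
[[-0.0, -0.05, 0.999], [0.0, 0.999, 0.05], [-1.0, 0.0, -0.0]]
```

View pics/z6.png

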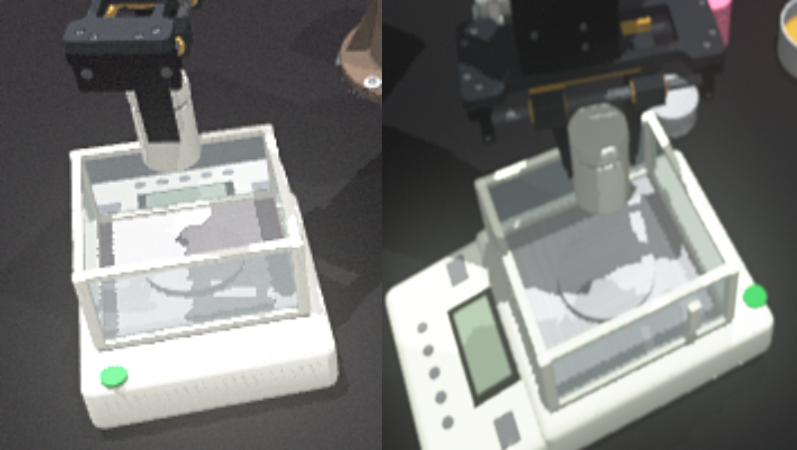

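The jar hangs upright above the rim and is roughly centred. I'll check the pan centre against the initial pictures.

```bash
python3 - <<'E'
from h import *
S=cam('scene');D=cam('side')
th=np.linspace(0,2*np.pi,40)
pts=np.array([[476+45*np.cos(t),-206.5+45*np.sin(t),80] for t in th])
a=cv2.imread('pics/scene1.png');b=cv2.imread('pics/side1.png')
def draw(c,im,x,y,w,h,s):
    o=cv2.resize(im[y:y+h,x:x+w],None,fx=s,fy=s,interpolation=cv2.INTER_CUBIC)
    for p in pts:
        u,v=proj(c,p); cv2.circle(o,(int((u-x+.5)*s),int((v-y+.5)*s)),1,(0,0,255),-1)
    return o
cv2.imwrite('pics/z7.png',np.hstack([draw(S,a,165,160,90,80,4),draw(D,b,215,315,105,80,4)]))
E
```

```text
(no output)
```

View pics/z7.png

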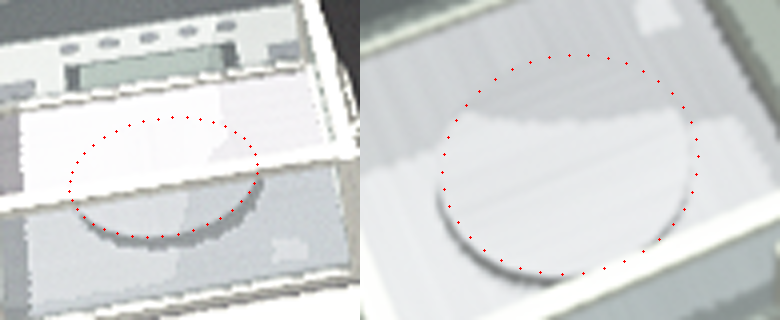

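The projected pan circle at (476, -206.5, 80) fits the visible edge in both views. Descending slowly to TCP z of about 128.

>>> {"op": "apply_moves", "data": {
  "increments": [
    [1,5,-1.3,1,0],
    [1,10,0,0,0],
    [1,12,0,0,0],
    [1,12,0,0,0],
    [1,12,0,0,0],
    [1,12,0,0,0],
    [1,12,0,0,0],
    [1,10,0,0,0],
    [1,6,0,0,0],
    [1,3,0,0,0]
  ]
}}

```text
t: 13.7
eef_pos: [475.9, -206.7, 133.0]
tcp_rot: [2.515, 1.57, 2.563]
ft_force: [-0.4, 0.7, -0.4]
opening: 0.475
```

>>> {"op": "apply_moves", "data": {
  "increments": [
    [1,0,0,0,0],
    [1,0,0,0,0],
    [1,0,0,0,0],
    [1,0,0,0,0]
  ]
}}

```text
t: 14.1
eef_pos: [476.1, -206.8, 134.0]
tcp_rot: [-0.524, 1.57, -0.476]
ft_force: [-0.1, 0.5, -0.3]
opening: 0.475
```

```bash
python3 - <<'E'
from h import *
zs=[]
for i in range(6):
    D=cam('side','d8.png'); zs.append(status.state()['eef_pos'])
print(np.mean(zs,0),np.std(zs,0))
go((476,-206.5,128),.05)
S=cam('scene','s8.png')
a=cv2.imread('pics/s8.png')[110:250,140:270];b=cv2.imread('pics/d8.png')[250:430,170:370]
cv2.imwrite('pics/z8.png',np.hstack([cv2.resize(a,(390,420),interpolation=2),cv2.resize(b,(408,420),interpolation=2)]))
E
```

```text
[ 476.05332408 -206.75195561  133.80439298] [0.02559748 0.02095322 0.07771371]
t 14.4 pos [ 476.  -206.7  133.7] j6 -0.59 turn -0.1 shift [ 5.7  0.2 -0. ] F [-1.  -0.7 -0.2] op 0.481
[[0.0, -0.05, 0.999], [-0.0, 0.999, 0.05], [-1.0, -0.0, 0.0]]
```

View pics/z8.png

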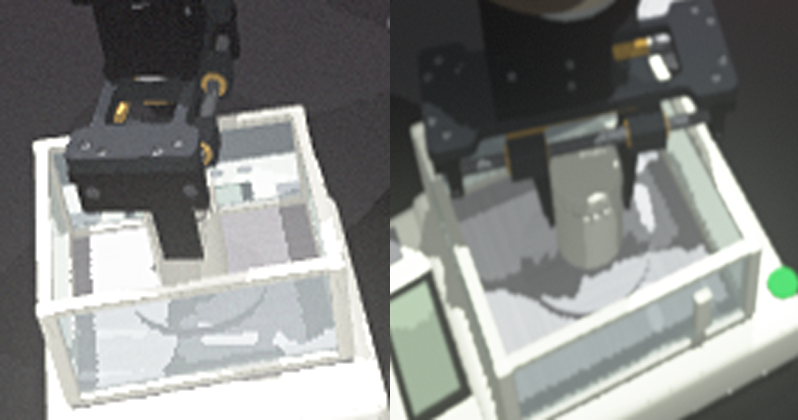

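>>> {"op": "apply_moves", "data": {
  "increments": [
    [1,2,0.2,0,0],
    [1,2,0,0,0],
    [1,1.7,0,0,0],
    [1,0,0,0,0],
    [1,0,0,0,0],
    [1,0,0,0,0]
  ]
}}

```text
t: 15.05
eef_pos: [476.0, -206.6, 128.0]
tcp_rot: [-0.343, 1.571, -0.295]
ft_force: [-0.1, 0.2, -0.7]
opening: 0.479
```

```bash
python3 - <<'E'
from h import *
D=cam('side','d9.png')
go((476,-206.5,128),.05)
th=np.linspace(0,2*np.pi,48)
x=225;y=320;s=7
o=cv2.resize(cv2.imread('pics/d9.png')[y:y+80,x:x+100],None,fx=s,fy=s,interpolation=cv2.INTER_CUBIC)
for z,col in((80,(255,0,0)),(85,(0,0,255))):
    for t in th:
        u,v=proj(D,(476+23*np.cos(t),-206.5+23*np.sin(t),z)); cv2.circle(o,(int((u-x+.5)*s),int((v-y+.5)*s)),1,col,-1)
cv2.imwrite('pics/z9.png',o)
E
```

```text
t 15.1 pos [ 476.  -206.6  128. ] j6 -0.58 turn -0.1 shift [ 0.   0.1 -0. ] F [-0.7 -0.2 -0.2] op 0.481
[[0.0, -0.05, 0.999], [-0.0, 0.999, 0.05], [-1.0, -0.0, 0.0]]
```

View pics/z9.png

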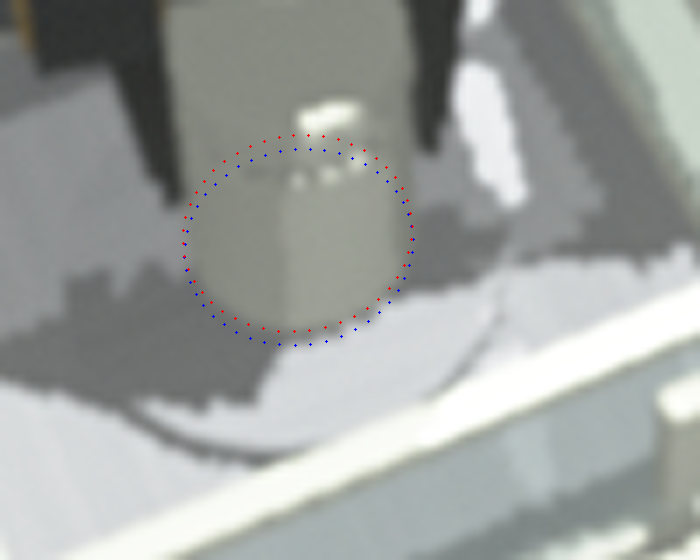

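The jar's lower edge lies on the outline drawn for z = 85, so it is about 5 mm above the pan. It is steady and centred to about 1 mm, and I'm handing it in.

```bash
python3 -c "
from h import *
s=status.state();print(s['t'],s['eef_pos'],abs(s['qvel']).max(),s['ft_force'])
print(env.job_done())"
```

```text
15.1 [ 476.03811363 -206.55015017  128.00326867] 0.0015895583544714659 [-0.73479237 -0.21272791 -0.15767709]
the job is handed in; nothing more can be done
None
```

I squeezed the trigger to its stop and let it go while the jar stood in front of the nozzle. Then I carried the jar over the draught shield and handed the job in at 15.1 s, with the jar still gripped over the pan. `job_done` gives no verdict.

- **Trigger:** the jaws stopped at about 46.5 mm and went no further at full closure; fully squeezed should measure 46 mm. A picture after release showed the trigger back at rest.
- **Final pose:** the tool is at (476.0, -206.6, 128.0), upright and still. The pan centre I measured is (476, -206.5). By the arm's readings the jar's underside is at about 85 mm, 5 mm above the pan.
- **Small disagreement:** the last side picture puts the underside about 1 mm lower, at 84–85 mm, and the jar about 1 mm off centre. Both are within the 2 mm camera calibration.
- **Contact:** the wrist force at the end was under 1 N, too noisy to confirm on its own that the jar hangs free. In the pictures nothing touched the balance. I moved nothing near the tins, the sieve or the pink and blue jars, but I did not re-measure their positions at the end.

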